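Sieve the worn grinding balls out of the mill charge

TASK

The ceramic balls from the mill are on the perforated plate of the test sieve: stir them round with the stirring rod until every worn small ball has dropped through the holes into the pan below, while all the full-size balls stay on the plate in the sieve. Touch the balls only with the rod, never with the fingers, do not force the rod against the sieve, and leave the beaker and the timer where they stand. When you have finished, hang the rod back by its collar in the fork of its stand and let go.

Things in the scene. Friction and masses are not known exactly. Their poses are not given: they have to be found in the camera images.
- sieve: round steel test sieve, 197 mm across, inside radius 95 mm, wall 3 mm, nested on a closed receiver pan and clamped to a flat grey disc 218 mm across; all fixed to the bench. Origin: centre of the disc's underside, z up. Rim 100 mm above the bench; its level perforated plate is 40 mm below the rim. The pan's floor lies 44 mm under the plate.
- plate_center (a point): centre of the perforated plate's top face, 60 mm above the bench; axes as the sieve's. The plate is 4 mm thick and has 13 square holes 24 mm wide, sides along the sieve's x and y, centred at (41 i, 41 j) mm for whole i, j with |i| + |j| <= 2.
- stirring_rod: upright stirring rod, 185 mm overall: steel shaft 12 mm thick with a round end, 125 mm long, on top of it a black collar 36 mm across and 6 mm thick, and above that a square rubber handle 20 x 20 mm (sides along the rod's x and y) and 54 mm tall. 120 g. Origin at the lower end (the tip), z along the rod towards the handle. At the start it hangs in the fork of its stand.
- rod_grip (a point): point on the rod's axis in the handle, 159 mm above the tip and 28 mm above the collar's top: where to grip
- rod_stand: stand fixed to the bench: grey base 120 x 95 x 12 mm, one post behind, and at the top a fork of two level prongs, open towards the stand's -x and upwards. Origin on the bench below the middle of the slot. Nothing stands higher than the fork but a 4 mm lip at the ends of the prongs.
- fork_seat (a point): middle of the fork's slot at the level of the prongs' top, 148 mm above the bench; axes as the stand's. Slot 20 mm wide (y), from x = -34 to +40 mm; prongs 20 mm wide each. Hung, the collar's underside rests at this level (tip 125 mm below). A lip starts at x = -28 mm: the collar lies flat with the rod's axis at x = -10 to +22 mm.
- beaker: small empty glass beaker, 46 mm across, 58 mm tall, bystander; origin at the centre of its underside
- timer: white bench timer lying flat, 58 x 66 x 18 mm, bystander; origin at the centre of its underside
- large_ball_0: full-size white ceramic ball, 32 mm across, 100 g, too large for the holes; origin at its centre
- large_ball_1: full-size white ceramic ball, 32 mm across, 100 g, too large for the holes; origin at its centre
- large_ball_2: full-size white ceramic ball, 32 mm across, 100 g, too large for the holes; origin at its centre
- large_ball_3: full-size white ceramic ball, 32 mm across, 100 g, too large for the holes; origin at its centre
- small_ball_0: worn small white ceramic ball, 16 mm across, 13 g; origin at its centre
- small_ball_1: worn small white ceramic ball, 16 mm across, 13 g; origin at its centre
- small_ball_2: worn small white ceramic ball, 16 mm across, 13 g; origin at its centre
- small_ball_3: worn small white ceramic ball, 16 mm across, 13 g; origin at its centre
Things that resemble listed ones, but are neither listed nor needed, are in the scene too. What is shaped like the large_ball_0 but blue or orange is not meant.

How it is judged:
On the way, in this order (a step that is already met when the one before it is completed fails the run):
1. the rod is in the sieve, its tip down among the balls (horizontal distance between stirring_rod and plate_center below 0.09 m and z of stirring_rod in the frame of plate_center below 0.03 m), for 0.1 s.
2. all four small balls have gone through the plate (z of each of small_ball_0, small_ball_1, small_ball_2, small_ball_3 in the frame of plate_center below -0.015 m), for 0.2 s.
At the end, for the whole second after the job is handed in: All four small balls lie in the pan (centres over 15 mm below the plate's top face), all four large balls are on the plate inside the sieve, and the rod hangs still in the fork: shaft between the prongs, collar resting on them (height within about 10 mm), upright within 0.25 rad (all of step 2 and horizontal distance between each of small_ball_0, small_ball_1, small_ball_2, small_ball_3, large_ball_0, large_ball_1, large_ball_2, large_ball_3 and plate_center below 0.095 m and z of large_ball_0 in the frame of plate_center between 0.003 and 0.04 m and z of large_ball_1 in the frame of plate_center between 0.003 and 0.04 m and z of large_ball_2 in the frame of plate_center between 0.003 and 0.04 m and z of large_ball_3 in the frame of plate_center between 0.003 and 0.04 m and x of stirring_rod in the frame of fork_seat between -0.036 and 0.042 m and y of stirring_rod in the frame of fork_seat between -0.02 and 0.02 m and z of stirring_rod in the frame of fork_seat between -0.134 and -0.115 m and angle between stirring_rod's own z axis and vertical below 0.25 rad and linear speed of stirring_rod below 0.03 m/s); the robot touches nothing.
It fails at once if the fingers touch a ball (contact force between the fingers and large_ball_0 above 0.3 N or contact force between the fingers and large_ball_1 above 0.3 N or contact force between the fingers and large_ball_2 above 0.3 N or contact force between the fingers and large_ball_3 above 0.3 N or contact force between the fingers and small_ball_0 above 0.3 N or contact force between the fingers and small_ball_1 above 0.3 N or contact force between the fingers and small_ball_2 above 0.3 N or contact force between the fingers and small_ball_3 above 0.3 N).
It fails at once if the rod is forced against the sieve with more than 60 N (contact force between stirring_rod and sieve above 60 N).
It fails at once if a ball is thrown out of the sieve (horizontal distance between any of large_ball_0, large_ball_1, large_ball_2, large_ball_3, small_ball_0, small_ball_1, small_ball_2, small_ball_3 and plate_center above 0.105 m).
It fails at once if the beaker or the timer is shifted by more than 25 mm or tipped (distance of any of beaker, timer from where it was at the start of the episode above 0.025 m or angle between beaker's own z axis and vertical above 0.5 rad).
It also fails if it takes over 72 s, if anything falls off the work surface, if the arm or the gripper's body presses on something with over 40 N, if the wrist force passes 120 N, or if a joint passes its speed limit or range.

ROBOT

A 6-joint arm with a two-finger parallel gripper is mounted at the origin on the work surface; the furniture and walls round the work are solid. World frame = base frame: x ahead of the robot, y to its left, z up, the work surface at z = 0. Lengths are in m, angles in rad, forces in N, time in s.
With the tool pointing down it reaches from about 0.375 to 0.925 m from the base axis. Payload 5.7 kg.
Tool frame: the origin (TCP) lies midway between the tips of the shut fingers; the grasp point (between the pads) lies 19 mm behind it; z points along the fingers, y is the line along which they close (so a half turn about z gives the same grasp; the last joint's range is limited). The gripper opens to 88 mm and grips with 3 to 60 N. Pads are 20 mm wide; open, the fingers measure 115 mm over their backs; the gripper's body (75 mm by 178 mm) begins 61 mm behind the grasp point.
Start: joints at [-1.395, 0.359, 1.51, -0, 1.272, -0.115], TCP at [0.172, -0.575, 0.223] pointing down, gripper open.
Joint ranges: [-2.97, 2.97], [-1.01, 2.36], [0.21, 2.38], [-0.96, 4.11], [0.2, 2.71], [-2.98, 2.98]. Speed limits (rad/s): [2.39, 2.39, 3.14, 3.14, 3.14, 3.14].

INTERFACE

Orientations are given as a unit quaternion [x, y, z, w].
In Python, from bench import move_ptp, servo_line, goto_joints, move_gripper, sleep, inverse_kinematics, capture, PlanningError, close_job, spot_in, silhouettes, current_clock, current_joint_pos, current_qvel, current_joint_torque, current_position, current_orientation, current_force, current_torque, current_finger_gap, current_grip_force gives the robot as it stands. Calls block until the motion is done:
- move_ptp(position, orientation): joint-space move of the TCP to a pose.
- servo_line(position, orientation=None, rate=0.15, contact_N=None): straight line of the TCP; orientation=None keeps the orientation; rate is the mean speed in m/s. With contact_N (N) it stops when the force on the tool has changed by that much, and returns True; else False.
- goto_joints(angles): joint-space move.
- move_gripper(opening): finger opening in m; the grip force is fixed at half the most; returns when the fingers have stopped.
- sleep(seconds).
- inverse_kinematics(position, orientation): joint angles nearest the present ones, or None.
- capture(name): name is "scene" or "top"; returns a dict with "image" (400x640x3 uint8, blue, green, red), "range_z" (400x640 float32, m along the optical axis (not along the pixel's ray), 0 where there is no reading), "intrinsics" (3x3 intrinsics, pixels), "R" (3x3) and "t" (3): a world point X has camera coordinates R X + t. Camera axes: x right, y down, z forward; pixel columns grow to the right and rows downward; lengths in m; the calibration is good to about 2 mm. A picture is of the moment at which its call begins.
A pose or a line that the arm cannot do raises PlanningError and nothing moves.
- close_job(): hands the job in; it is judged then, once.
Trained networks look in the newest picture that a camera, given by its name, has taken for a name from the list of things; names that differ only in an ending like _2 or _b are one class to them, and where a whole thing is asked for, a point or a joint stands for the part that bears it (a point fixed in the world has none). Each returns a list of dicts, best first, with "conf" (0 to 1); they miss things now and then, are a little off and sometimes report something else, mostly with a low value. They report only what shows in the picture. A call takes as long as a camera call. They do not tell look-alikes from the thing itself.
- spot_in(camera, query): "xy" ([column, row] in pixels, amid what is visible of it).
- silhouettes(camera, query): "region" (400x640 bool, what is visible of it) and "xy" ([column, row] in pixels, amid what is visible of it).
Readings, each from a call of its own:
- current_clock(): time.
- current_joint_pos(): joint angles.
- current_qvel(): joint speeds.
- current_joint_torque(): joint torques, N m.
- current_position(): TCP position.
- current_orientation(): TCP orientation.
- current_force(): force on the tool from outside, world axes, zero at the start.
- current_torque(): the same for the moment, N m.
- current_finger_gap(): finger opening in m.
- current_grip_force(): force on a finger pad.
Only numpy, scipy, OpenCV 4.12 (cv2) and the standard library are available. Lean on these libraries where they do the work, as an engineer would, in place of code of your own. Each camera call takes 0.05 s, during which the arm holds its last target. There are 200 camera calls.

## Working session

There is one attempt and no reset: what is moved stays moved. The work goes in short steps, each a Python script; the robot and the scene stay as the last script left them, time stands still between calls to the robot, and variables do not carry over. Pictures are saved under pics/ and viewed, at most 10 in all, crops included, and the job is handed in when it is done.

```bash
ls; mkdir -p pics; cat > h.py <<'E'
import numpy as np, cv2
from bench import *
def px2w(c,u,v,z=None):
    K=c["intrinsics"];R=np.array(c["R"]);t=np.array(c["t"])
    d=R.T@(np.linalg.inv(K)@np.array([u,v,1.0])); o=-R.T@t
    s=c["range_z"][int(round(v)),int(round(u))] if z is None else (z-o[2])/d[2]
    return o+s*d
def w2px(c,X):
    p=c["intrinsics"]@(np.array(c["R"])@np.array(X)+np.array(c["t"])); return p[:2]/p[2]
def cloud(c):
    K=c["intrinsics"];z=c["range_z"];v,u=np.indices(z.shape)
    P=np.stack([(u-K[0,2])/K[0,0]*z,(v-K[1,2])/K[1,1]*z,z],-1)
    return (P-np.array(c["t"]))@np.array(c["R"])
E
python3 - <<'E'
from h import *
for n in ["scene","top"]:
    c=capture(n); cv2.imwrite(f"pics/{n}0.png",c["image"])
    print(n,"cam at",-np.array(c["R"]).T@c["t"], c["intrinsics"][0,0])
    P=cloud(c)
    for q in ["sieve","stirring_rod","rod_stand","beaker","timer","large_ball_0","small_ball_0"]:
        for d in silhouettes(n,q):
            m=d["region"]&(c["range_z"]>0)
            print(q,round(d["conf"],2),np.round(d["xy"]),m.sum(),np.round(np.median(P[m],0),3),np.round(P[m].min(0),3),np.round(P[m].max(0),3))
E
```

```text
pics
scene cam at [0.14882316 0.78397644 0.90149834] 489.40515766857266
sieve 0.75 [306. 302.] 8347 [0.457 0.249 0.059] [ 0.356  0.07  -0.005] [0.62  0.349 0.105]
stirring_rod 0.96 [360. 147.] 385 [ 0.51  -0.14   0.159] [ 0.495 -1.511 -0.808] [ 1.065 -0.108  0.211]
rod_stand 0.67 [352. 183.] 1570 [ 0.538 -0.146  0.012] [ 0.383 -0.34  -0.004] [0.667 0.073 0.229]
rod_stand 0.67 [335. 281.] 44 [0.414 0.199 0.071] [0.407 0.189 0.064] [0.422 0.207 0.076]
beaker 0.7 [238. 269.] 543 [0.644 0.226 0.034] [ 0.621  0.174 -0.005] [0.706 0.248 0.06 ]
timer 0.96 [351. 252.] 480 [0.438 0.056 0.015] [ 0.408  0.016 -0.   ] [0.474 0.158 0.103]
timer 0.44 [349. 187.] 1553 [ 0.539 -0.145  0.012] [ 0.385 -0.34  -0.005] [0.667 0.071 0.225]
large_ball_0 0.61 [299. 265.] 171 [0.502 0.198 0.084] [0.489 0.161 0.057] [0.52  0.209 0.093]
large_ball_0 0.57 [319. 281.] 175 [0.448 0.223 0.085] [0.436 0.156 0.01 ] [0.492 0.233 0.094]
large_ball_0 0.57 [272. 295.] 173 [0.515 0.288 0.085] [0.503 0.271 0.057] [0.531 0.298 0.093]
large_ball_0 0.56 [312. 314.] 161 [0.425 0.296 0.086] [0.413 0.282 0.073] [0.44  0.308 0.0
[... 1099 characters left out ...]
] [ 0.529 -0.128  0.214]
timer 0.7 [296. 247.] 525 [0.443 0.053 0.016] [0.412 0.018 0.011] [0.476 0.087 0.023]
large_ball_0 0.64 [200. 214.] 138 [0.516 0.278 0.087] [0.504 0.265 0.055] [0.532 0.301 0.096]
large_ball_0 0.59 [419. 229.] 98 [ 0.501 -0.26   0.027] [ 0.488 -0.273  0.017] [ 0.514 -0.249  0.036]
large_ball_0 0.56 [329. 224.] 110 [ 0.508 -0.035  0.027] [ 0.494 -0.048  0.015] [ 0.522 -0.02   0.035]
large_ball_0 0.54 [226. 244.] 136 [0.45  0.213 0.087] [0.436 0.201 0.074] [0.465 0.229 0.095]
large_ball_0 0.53 [413. 256.] 122 [ 0.421 -0.251  0.027] [ 0.406 -0.268  0.012] [ 0.434 -0.239  0.034]
large_ball_0 0.48 [193. 251.] 167 [0.43  0.289 0.086] [0.412 0.275 0.013] [0.447 0.328 0.094]
```

```bash
python3 - <<'E'
from h import *
a=cv2.imread("pics/top0.png"); b=cv2.imread("pics/scene0.png")
l=cv2.resize(a[160:300,140:280],(560,560),interpolation=cv2.INTER_CUBIC)
r=cv2.resize(a[160:280,340:440],(233,280),interpolation=cv2.INTER_CUBIC)
s=cv2.resize(b[100:230,300:400],(233,280),interpolation=cv2.INTER_CUBIC)
cv2.imwrite("pics/crop.png",np.hstack([l,np.vstack([r,s])]))
E
```

```text
(no output)
```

View pics/top0.png

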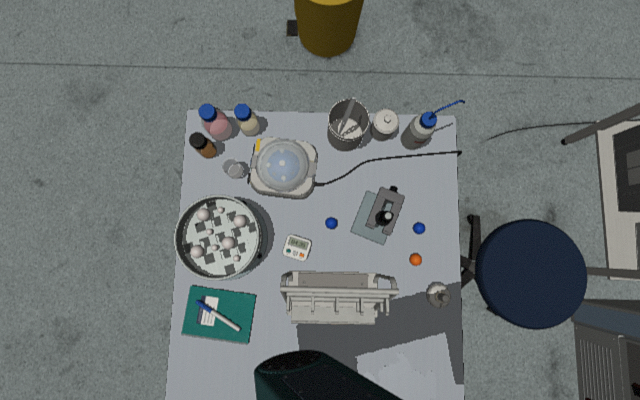

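View pics/crop.png

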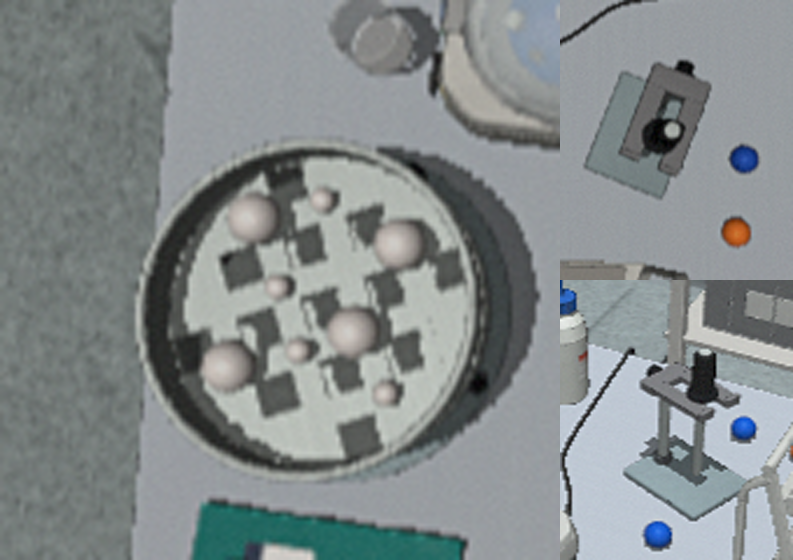

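```bash
python3 - <<'E'
from h import *
from scipy.optimize import least_squares, minimize
c=capture("top"); P=cloud(c); z=c["range_z"]; im=c["image"]
g=cv2.cvtColor(im,cv2.COLOR_BGR2GRAY).astype(np.float32)
# sieve rim
m=(abs(P[...,2]-0.1)<0.006)&(np.hypot(P[...,0]-.46,P[...,1]-.25)<.12)&(z>0)&(np.hypot(P[...,0]-.46,P[...,1]-.245)>.08)
Q=P[m]; f=least_squares(lambda p:np.hypot(Q[:,0]-p[0],Q[:,1]-p[1])-p[2],[.46,.245,.097],loss="soft_l1",f_scale=.002)
print("rim",f.x,m.sum())
# holes from both cams
ij=[(i,j) for i in range(-2,3) for j in range(-2,3) if abs(i)+abs(j)<=2]
s=capture("scene"); gs=cv2.cvtColor(s["image"],cv2.COLOR_BGR2GRAY).astype(np.float32)
gx=np.linspace(-.02,.02,9); A,B=np.meshgrid(gx,gx); ins=np.maximum(abs(A),abs(B))<.0105; out=np.maximum(abs(A),abs(B))>.0145
def score(p,cam,gray):
    v=0
    cs,sn=np.cos(p[2]),np.sin(p[2])
    for i,j in ij:
        X=A+.041*i;Y=B+.041*j
        W=np.stack([p[0]+cs*X-sn*Y,p[1]+sn*X+cs*Y,np.full_like(X,.06)],-1).reshape(-1,3)
        q=(W@np.array(cam["R"]).T+cam["t"])@cam["intrinsics"].T; q=(q[:,:2]/q[:,2:]).astype(np.float32)
        val=cv2.remap(gray,q[:,0].reshape(9,9),q[:,1].reshape(9,9),cv2.INTER_LINEAR)
        v+=val[ins].mean()-val[out].mean()
    return v/13
for n,cam,gray in [("top",c,g),("scene",s,gs)]:
    best=min((score((f.x[0]+dx,f.x[1]+dy,a),cam,gray),dx,dy,a) for a in np.radians(np.arange(-45,45,3)) for dx in np.arange(-.008,.009,.004) for dy in np.arange(-.008,.009,.004))
    r=minimize(score,[f.x[0]+best[1],f.x[1]+best[2],best[3]],args=(cam,gray),method="Nelder-Mead",options=dict(initial_simplex=[[f.x[0]+best[1],f.x[1]+best[2],best[3]],[f.x[0]+best[1]+.003,f.x[1]+best[2],best[3]],[f.x[0]+best[1],f.x[1]+best[2]+.003,best[3]],[f.x[0]+best[1],f.x[1]+best[2],best[3]+.05]]))
    print(n,r.x,np.degrees(r.x[2]),r.fun)
for n,cam in [("top",c),("scene",s)]:
    PP=cloud(cam); near=(np.hypot(PP[...,0]-.52,PP[...,1]+.145)<.12)&(cam["range_z"]>0)
    for lo,hi in [(.135,.1525),(.205,.22),(.165,.22),(.004,.02)]:
        mm=near&(PP[...,2]>lo)&(PP[...,2]<hi); q=(PP[mm][:,:2]*1000).astype(np.float32)
        if len(q)>4:print(n,lo,hi,len(q),cv2.minAreaRect(q),np.median(q,0))
x=cv2.resize(im[180:250,340:430],(630,490),interpolation=cv2.INTER_CUBIC); cv2.imwrite("pics/stand.png",x)
E
```

```text
rim [0.46397332 0.23875042 0.09760696] 745
top [0.46508627 0.24065419 0.33579528] 19.239652293259937 -55.591514587402344
scene [0.46429088 0.23930955 0.33887362] 19.41602832493053 -57.38935089111328
top 0.135 0.1525 825 ((535.5531005859375, -154.2265625), (60.19709014892578, 110.24163818359375), 68.8944320678711) [ 542.578   -156.42035]
top 0.205 0.22 85 ((512.314208984375, -145.68460083007812), (19.636255264282227, 19.452457427978516), 69.6339340209961) [ 512.0304  -144.45137]
top 0.165 0.22 130 ((512.23388671875, -145.2353973388672), (20.35149574279785, 20.003314971923828), 70.24675750732422) [ 510.8853  -141.88306]
top 0.004 0.02 961 ((522.6102905273438, -149.70126342773438), (218.72921752929688, 216.32760620117188), 46.25636291503906) [ 508.8756  -132.33739]
scene 0.135 0.1525 513 ((534.7056274414062, -151.7994842529297), (62.6649284362793, 113.14134979248047), 70.4638442993164) [ 537.902   -143.76619]
scene 0.205 0.22 37 ((511.5586242675781, -141.26336669921875), (20.449216842651367, 17.8524227142334), 78.85652160644531) [ 510.86835 -141.69983]
scene 0.165 0.22 173 ((511.4194030761719, -140.59347534179688), (25.085693359375, 22.372217178344727), 16.449665069580078) [ 509.01138 -138.61795]
scene 0.004 0.02 1004 ((535.605712890625, -135.42140197753906), (164.22836303710938, 228.32632446289062), 16.768037796020508) [ 518.0436  -142.33669]
```

View pics/stand.png

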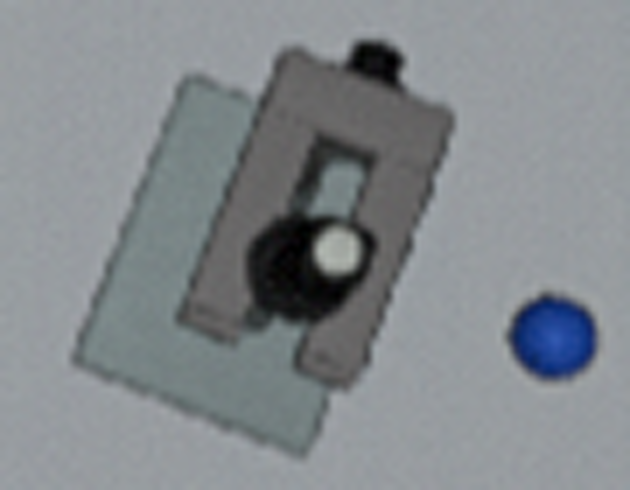

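```bash
cat >> h.py <<'E'
S=np.array([.4647,.2400]); YAW=np.radians(19.3)   # sieve
Y0=np.radians(-20.5); ROD=np.array([.5115,-.1435]) # stand yaw / rod axis
def quat(p): return [np.cos(p/2),np.sin(p/2),0,0]
E
python3 - <<'E'
from h import *
print(current_orientation(),current_clock())
c=capture("top");P=cloud(c)
for x in np.arange(.2,.75,.05):
    print(round(x,2),[round(float(P[...,2][(abs(P[...,0]-x)<.025)&(abs(P[...,1]-y)<.025)].max(initial=0)),2) for y in np.arange(-.3,.36,.05)])
for dy in (0,np.pi/2,np.pi,-np.pi/2):
    r=[inverse_kinematics(list(p)+[z],quat(Y0+dy)) for p,z in [(ROD,.163),(ROD,.31),(S,.31),(S,.2),(S+[-.08,-.03],.2),(S+[-.08,.05],.2)]]
    print(dy,[None if q is None else np.round(q,2)[[0,3,5]].tolist() for q in r])
E
```

```text
[ 9.89448465e-01  1.44885243e-01  1.06738781e-05 -4.02394987e-05] 0.9
0.2 [0.0, 0.01, 0.0, 0.0, 0.0, 0.0, 0.0, 0.4, 0.37, 0.02, 0.01, 0.02, 0.01, 0.01]
0.25 [0.0, 0.0, 0.0, 0.05, 0.5, 0.49, 0.47, 0.44, 0.37, 0.01, 0.02, 0.03, 0.02, 0.01]
0.3 [0.08, 0.01, 0.0, 0.23, 0.23, 0.23, 0.23, 0.23, 0.0, 0.02, 0.01, 0.03, 0.03, 0.01]
0.35 [0.09, 0.0, 0.01, 0.27, 0.27, 0.27, 0.27, 0.27, 0.01, 0.0, 0.11, 0.11, 0.1, 0.01]
0.4 [0.0, 0.03, 0.0, 0.24, 0.02, 0.02, 0.02, 0.24, 0.02, 0.1, 0.11, 0.08, 0.1, 0.1]
0.45 [0.0, 0.03, 0.01, 0.02, 0.0, 0.0, 0.96, 0.02, 0.02, 0.1, 0.09, 0.09, 0.09, 0.11]
0.5 [0.02, 0.03, 0.15, 0.21, 0.15, 0.03, 0.03, 0.02, 0.0, 0.11, 0.09, 0.09, 0.1, 0.11]
0.55 [0.0, 0.01, 0.15, 0.16, 0.15, 0.02, 0.01, 0.07, 0.06, 0.1, 0.1, 0.1, 0.1, 0.0]
0.6 [0.0, 0.0, 0.15, 0.15, 0.01, 0.02, 0.08, 0.11, 0.11, 0.11, 0.06, 0.06, 0.0, 0.0]
0.65 [0.0, 0.01, 0.01, 0.01, 0.01, 0.01, 0.08, 0.11, 0.12, 0.11, 0.06, 0.06, 0.0, 0.0]
0.7 [0.01, 0.13, 0.01, 0.01, 0.13, 0.13, 0.07, 0.11, 0.11, 0.1, 0.01, 0.0, 0.11, 0.0]
0 [[-0.4, -0.0, 1.53], [-0.4, -0.0, 1.53], [0.34, -0.0, 2.27], [0.34, -0.0, 2.27], [0.34, -0.0, 2.27], [0.5, -0.0, 2.43]]
1.5707963267948966 [[-0.4, -0.0, -0.05], [-0.4, -0.0, -0.05], [0.34, -0.0, 0.7], [0.34, -0.0, 0.7], [0.34, -0.0, 0.7], [0.5, -0.0, 0.86]]
3.141592653589793 [[-0.4, -0.0, -1.62], [-0.4, -0.0, -1.62], [0.34, -0.0, -0.87], [0.34, -0.0, -0.87], [0.34, -0.0, -0.87], [0.5, -0.0, -0.71]]
-1.5707963267948966 [None, None, [0.34, -0.0, -2.44], [0.34, -0.0, -2.44], [0.34, -0.0, -2.44], [0.5, -0.0, -2.28]]
```

```bash
python3 - <<'E'
from h import *
c=capture("scene");P=cloud(c);m=(P[...,2]>.15)&(P[...,2]<.3)&(abs(P[...,1]+.05)<.2)&(abs(P[...,0]-.35)<.105)
print("rack",P[m].min(0),P[m].max(0))
q=quat(Y0+np.pi)
servo_line([.172,-.575,.36],rate=.2)
move_ptp([*ROD,.33],q); print(current_clock())
servo_line([*ROD,.163],q,rate=.1,contact_N=6)
print(current_position(),current_force())
move_gripper(.01); print("gap",current_finger_gap(),current_grip_force(),current_position(),current_clock())
f=current_force()
servo_line([*ROD,.31],q,rate=.12); print(current_force()-np.array(f),current_finger_gap(),current_clock())
for n in("scene","top"):
    c=capture(n);cv2.imwrite(f"pics/lift_{n}.png",c["image"])
    P=cloud(c);m=(np.hypot(P[...,0]-ROD[0],P[...,1]-ROD[1])<.04)&(P[...,2]>.16)&(P[...,2]<.27)
    for lo in np.arange(.16,.27,.02):
        k=m&(abs(P[...,2]-lo-.01)<.01); print(n,round(lo,2),k.sum(),np.round(np.median(P[k],0),4) if k.any() else"")
a=cv2.imread("pics/lift_scene.png");cv2.imwrite("pics/lift.png",cv2.resize(a[40:240,260:460],(600,600)))
E
```

```text
rack [ 0.24521274 -0.15777886  0.15001663] [0.38821508 0.07527261 0.29893535]
3.8167
[ 0.51188157 -0.14367505  0.16351435] [0.24169281 0.16911641 0.5640646 ]
gap 0.02024457289628568 30.000019669532776 [ 0.51143837 -0.14367604  0.16302977] 6.6833
[ 0.77283836  0.09654695 -0.70530824] 0.019795675428442613 8.0583
scene 0.16 15 [ 0.5116 -0.1384  0.1765]
scene 0.18 31 [ 0.5114 -0.1386  0.1892]
scene 0.2 35 [ 0.5114 -0.1393  0.2108]
scene 0.22 33 [ 0.5119 -0.1383  0.2307]
scene 0.24 33 [ 0.5111 -0.1381  0.2504]
scene 0.26 20 [ 0.511  -0.1388  0.2657]
top 0.16 1 [ 0.5105 -0.1371  0.1785]
top 0.18 6 [ 0.508  -0.1396  0.1886]
top 0.2 0 
top 0.22 0 
top 0.24 0 
top 0.26 0
```

View pics/lift.png

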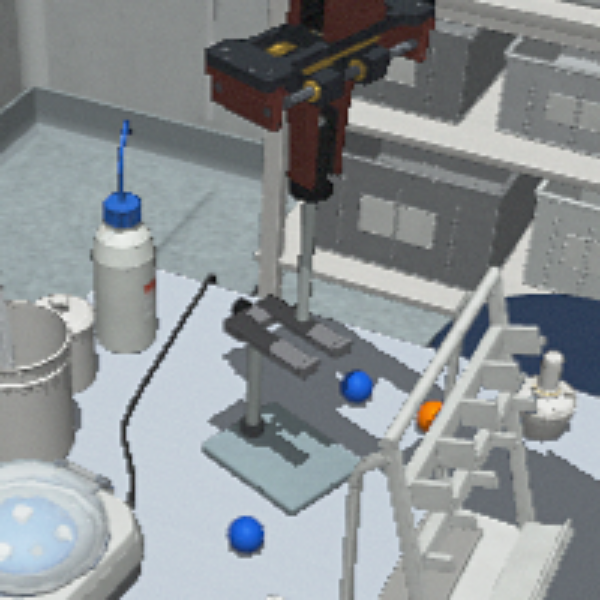

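```bash
cat >> h.py <<'E'
from scipy.optimize import least_squares
Rz=np.array([[np.cos(YAW),-np.sin(YAW)],[np.sin(YAW),np.cos(YAW)]])
toS=lambda p:(np.asarray(p)[...,:2]-S)@Rz       # world -> sieve xy
toW=lambda p:S+Rz@np.asarray(p)
HOLES=np.array([(41*i,41*j) for i in range(-2,3) for j in range(-2,3) if abs(i)+abs(j)<=2])/1000
def balls(c,rod=None):
    """sieve-frame xy of large and small balls (depth clusters, sphere fit)"""
    P=cloud(c); xy=toS(P); r=np.hypot(xy[...,0],xy[...,1])
    m=(c["range_z"]>0)&(r<.090)&(P[...,2]>.0655)&(P[...,2]<.099)
    if rod is not None: m&=np.hypot(xy[...,0]-rod[0],xy[...,1]-rod[1])>.0085
    n,lab=cv2.connectedComponents(m.astype(np.uint8),connectivity=4)
    L=[];s=[];o=-np.array(c["R"]).T@np.array(c["t"])
    for k in range(1,n):
        q=P[lab==k]
        if len(q)<6: continue
        big=np.percentile(q[:,2],95)>.081; R=.016 if big else .008
        v=q.mean(0)-o; v/=np.linalg.norm(v)
        f=least_squares(lambda p:np.linalg.norm(q-p,axis=1)-R,q.mean(0)+v*R*.7,loss="soft_l1",f_scale=.001)
        (L if big else s).append((*toS(f.x),f.x[2]-.06,len(q)))
    return np.array(L).reshape(-1,4),np.array(s).reshape(-1,4)
E
python3 - <<'E'
from h import *
for n in("scene","top"):
    L,s=balls(capture(n)); print(n);print(np.round(L,4));print(np.round(s,4))
E
```

```text
scene
[[ 2.19e-02 -5.99e-02  1.48e-02  1.66e+02]
 [-2.05e-02 -1.82e-02  1.50e-02  1.79e+02]
 [ 6.49e-02  2.03e-02  1.47e-02  1.92e+02]
 [-1.72e-02  5.88e-02  1.51e-02  1.99e+02]]
[[ 6.41e-02 -2.06e-02  6.90e-03  4.40e+01]
 [-6.15e-02 -2.51e-02  6.80e-03  4.20e+01]
 [ 2.07e-02  1.97e-02  7.70e-03  4.30e+01]
 [-2.03e-02  1.90e-02  6.90e-03  4.50e+01]]
top
[[ 6.44e-02  2.09e-02  1.60e-02  1.33e+02]
 [ 2.16e-02 -5.90e-02  1.56e-02  1.35e+02]
 [-2.07e-02 -1.75e-02  1.60e-02  1.41e+02]
 [-1.78e-02  5.97e-02  1.58e-02  1.45e+02]]
[[ 6.40e-02 -1.98e-02  8.60e-03  3.40e+01]
 [ 2.03e-02  2.08e-02  8.20e-03  3.40e+01]
 [-2.10e-02  1.94e-02  8.50e-03  3.50e+01]
 [-6.17e-02 -2.50e-02  7.90e-03  3.60e+01]]
```

```bash
cat >> h.py <<'E'
Q=quat(Y0+np.pi); TZ=.060+.140
def plan(b,L,s):
    """best (margin, start, end) of the rod, to push small ball b into a hole"""
    best=None; oth=[(l[:2],.016) for l in L]+[(x[:2],.008) for x in s if np.hypot(*(x[:2]-b))>.006]
    for h in HOLES:
        d=np.hypot(*(h-b)); u=(h-b)/d
        if d>.06 or d<.012: continue
        a=b-u*.018; e=h-u*.011
        T=np.linspace(0,1,15)[:,None]
        m=.088-max(np.hypot(*a),np.hypot(*e))
        for p,R in oth:
            m=min(m,np.hypot(*(a+T*(e-a)-p).T).min()-R-.006,np.hypot(*(b+T*(h-b)-p).T).min()-R-.008)
        sc=min(m,.006)-.1*d
        if best is None or sc>best[0]: best=(sc,m,a,e,h)
    return best
def push(a,e):
    servo_line([*toW(a),TZ+.040],Q,rate=.15)
    if servo_line([*toW(a),TZ+.003],Q,rate=.08,contact_N=5): print("contact down",current_position(),current_force())
    if servo_line([*toW(e),TZ+.003],Q,rate=.05,contact_N=12): print("contact push",current_position(),current_force())
    servo_line([*toW(e),TZ+.040],Q,rate=.12)
E
cat > step.py <<'E'
from h import *
import sys
first=True
for k in range(int(sys.argv[1])):
    rod=toS(current_position())
    L,s=balls(capture("scene"),None if current_position()[2]>.3 else rod)
    print("L",np.round(L[:,:3]*1e3).tolist(),"s",np.round(s[:,:3]*1e3).tolist(),round(current_clock(),1))
    s=s[s[:,2]>.002]
    if not len(s): break
    pl=max((plan(x[:2],L,s) for x in s),key=lambda p:p[0])
    print("margin %.4f"%pl[1],*(np.round(v*1e3) for v in pl[2:]))
    if pl[1]<0: break
    if current_position()[2]>.3: move_ptp([*toW(pl[2]),.31],Q)
    push(pl[2],pl[3])
c=capture("scene"); cv2.imwrite(f"pics/s{current_clock():.0f}.png",cv2.resize(c["image"][200:380,200:400],(800,720))[:600])
L,s=balls(c,toS(current_position()));print("end",np.round(L[:,:3]*1e3).tolist(),"s",np.round(s[:,:3]*1e3).tolist(),round(current_clock(),1))
E
python3 step.py 1
```

```text
L [[22.0, -60.0, 15.0], [-21.0, -18.0, 15.0], [65.0, 20.0, 15.0], [-17.0, 59.0, 15.0]] s [[64.0, -21.0, 6.0], [-62.0, -25.0, 7.0], [21.0, 20.0, 7.0], [-21.0, 19.0, 7.0]] 8.3
margin 0.0066 [-76. -14.] [-50. -34.] [-41. -41.]
end [[22.0, -60.0, 15.0], [-21.0, -18.0, 15.0], [65.0, 20.0, 15.0], [-18.0, 59.0, 15.0]] s [[64.0, -21.0, 7.0], [20.0, 21.0, 7.0], [-20.0, 19.0, 7.0]] 12.2
```

```bash
python3 step.py 3; ls pics
```

```text
L [[22.0, -60.0, 15.0], [-20.0, -19.0, 15.0], [65.0, 20.0, 15.0], [-17.0, 59.0, 15.0]] s [[64.0, -21.0, 7.0], [21.0, 20.0, 7.0], [-20.0, 19.0, 8.0]] 12.3
margin 0.0073 [ 8. 32.] [33.  8.] [41.  0.]
L [[22.0, -59.0, 15.0], [-20.0, -18.0, 15.0], [65.0, 20.0, 15.0], [-17.0, 59.0, 15.0]] s [[64.0, -20.0, 7.0], [-21.0, 20.0, 8.0]] 15.0
margin 0.0053 [-9.  6.] [-34.  33.] [-41.  41.]
L [[22.0, -60.0, 15.0], [-22.0, -18.0, 16.0], [-20.0, -17.0, 16.0], [65.0, 20.0, 15.0], [-17.0, 59.0, 15.0]] s [[63.0, -20.0, 7.0]] 17.4
margin 0.0048 [ 77. -32.] [49. -7.] [41.  0.]
end [[22.0, -60.0, 15.0], [-21.0, -18.0, 15.0], [65.0, 20.0, 15.0], [-17.0, 59.0, 15.0]] s [] 20.4
crop.png
lift.png
lift_scene.png
lift_top.png
s12.png
s20.png
scene0.png
stand.png
top0.png
```

```bash
python3 - <<'E'
from h import *
p=current_position(); servo_line([p[0],p[1],.315],Q,rate=.15)
W=ROD+.004*np.array([np.cos(Y0),np.sin(Y0)])
move_ptp([*W,.315],Q)
print(current_finger_gap())
a=capture("scene"); b=capture("top")
for n,c in(("scene",a),("top",b)):
    L,s=balls(c); print(n,np.round(L[:,:3]*1e3).tolist(),np.round(s[:,:3]*1e3).tolist(),[(round(d["conf"],2),np.round(d["xy"]).tolist()) for d in spot_in(n,"small_ball_0")])
cv2.imwrite("pics/fin.png",np.hstack([cv2.resize(a["image"][225:365,220:380],(400,350),interpolation=cv2.INTER_CUBIC),cv2.resize(b["image"][180:290,160:285],(398,350),interpolation=cv2.INTER_CUBIC)]))
E
```

```text
0.01974323407387779
scene [[22.0, -60.0, 15.0], [-21.0, -18.0, 15.0], [65.0, 20.0, 15.0], [-17.0, 59.0, 15.0]] [] []
top [[65.0, 21.0, 16.0], [22.0, -59.0, 16.0], [-21.0, -18.0, 16.0], [-17.0, 59.0, 16.0]] [] []
```

View pics/fin.png

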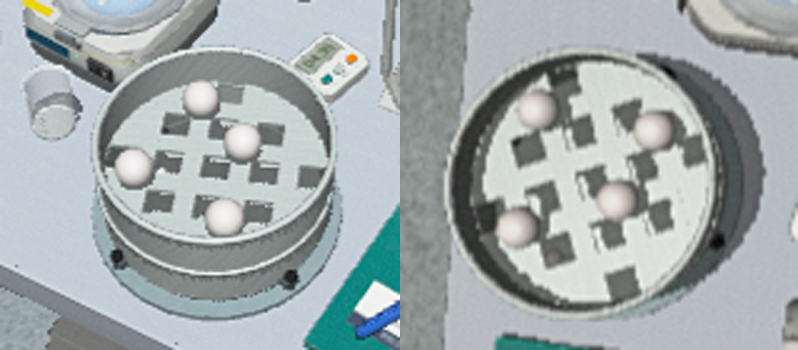

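Both views show only the four large balls on the plate. One small ball can be seen in the pan through a hole. Next I hang the rod back.

```bash
python3 - <<'E'
from h import *
W=ROD+.004*np.array([np.cos(Y0),np.sin(Y0)])
print(servo_line([*W,.175],Q,rate=.1), servo_line([*W,.1625],Q,rate=.03,contact_N=4),current_position(),current_force())
move_gripper(.06); sleep(.3)
servo_line([*W,.33],Q,rate=.12)
a=capture("scene"); b=capture("top")
for n,c in(("scene",a),("top",b)):
    P=cloud(c);near=(np.hypot(P[...,0]-W[0],P[...,1]-W[1])<.03)
    for lo,hi in((.205,.22),(.165,.2)):
        q=P[near&(P[...,2]>lo)&(P[...,2]<hi)]; print(n,lo,len(q),np.round(np.median(q,0),4),round(float(q[:,2].max()),4) if len(q) else "")
print(current_clock())
cv2.imwrite("pics/hang.png",cv2.resize(a["image"][90:240,280:430],(500,500)))
E
```

```text
False True [ 0.51515605 -0.14489649  0.16298066] [-0.66758656 -0.22996439  4.77047051]
scene 0.205 32 [ 0.5158 -0.1418  0.2081] 0.2111
scene 0.165 121 [ 0.5129 -0.1365  0.1825] 0.1999
top 0.205 52 [ 0.514  -0.1451  0.2089] 0.213
top 0.165 31 [ 0.5104 -0.1363  0.1813] 0.1978
27.4583
```

View pics/hang.png

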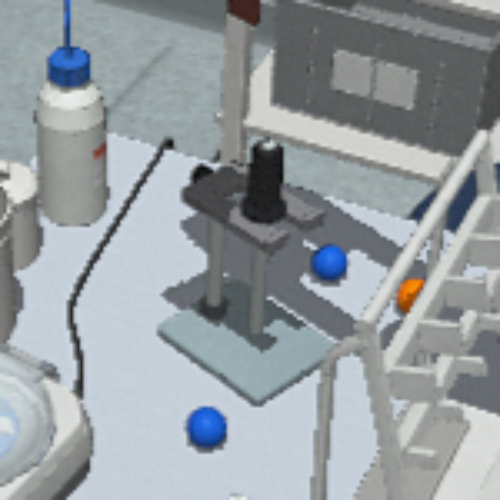

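The rod hangs upright in the fork with its collar on the prongs, and the gripper is clear.

```bash
python3 -c "
from bench import *
print(close_job())"
```

```text
the job is handed in; nothing more can be done
None
```

I handed the job in at about 27 s on the robot's clock. The last camera check showed no small balls left on the plate and all four large balls still on it; only one small ball was actually seen in the pan. The rod hangs upright in the fork, released; no verdict came back.

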